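Tip the sample crates, find the stamped one and push it into the dispatch lane

TASK

One of the two teal sample crates has a red stamp under its bottom. Tip over the left crate (on the robot's own left) towards the robot so that it lies on its side with its underside facing away from the robot, the courier's side, then tip over the right one in the same way. Then push the stamped crate sideways, still lying like that, into the dispatch lane until it lies between the two yellow lines and square to them, and leave the other lying where it fell; push only, lifting no crate off the bench, and leave everything else alone.

Things in the scene. Friction and masses are not known exactly. Their poses are not given: they have to be found in the camera images.
- crate_a: closed sample crate, teal with a flush grey lid; 90 mm deep (its x axis, away from the robot at yaw 0), 120 mm wide (y), 110 mm tall (z); 0.45 to 0.7 kg, its weight central; too big for a gripper. Origin: centre of its underside, at bench height while it stands. Starts standing, yaw within 0.2 rad. One crate starts at y > 0 (left), one at y < 0 (right); which varies
- crate_b: the other crate, the same from outside. Both stand on rubber runners: pushed on an outer wall near the top (about 90 mm up) a crate tips about its opposite bottom edge and hardly slides; past about 40 degrees it falls over onto that side and stays. Pushed low (25 to 40 mm up), standing or lying, it slides without tipping
- stamp (a point): centre of the stamp, a red rectangle 62 x 80 mm with a white middle under one of the crates: in the middle of its underside, 3 mm from its origin, so the stamped crate is the one whose origin is at this point. Cameras see it only once that crate is tipped; the other crate's underside is plain teal
- lane: dispatch lane on the bench between the crates: two flat yellow tape lines, 20 mm wide and 340 mm long, running away from the robot, 180 mm of bench between their inner edges, a small yellow dot in the middle. Origin: on the dot, at bench height; x along the lines, away from the robot; y across the lane, to the left. Yaw within 0.1 rad
- crate_a_mid (a point): centre of crate_a, half-way up (55 mm above the underside along its z); 45 mm above the bench when the crate lies tipped towards the robot
- crate_a_near (a point): middle of the bottom edge of crate_a on the robot's side (crate frame x = -45 mm, z = 0), about which it tips towards the robot
- crate_a_far (a point): middle of the bottom edge of crate_a on the side away from the robot (crate frame x = +45 mm, z = 0)
- crate_b_mid (a point): centre of crate_b, half-way up (55 mm above the underside along its z); 45 mm above the bench when the crate lies tipped towards the robot
- crate_b_near (a point): middle of the bottom edge of crate_b on the robot's side (crate frame x = -45 mm, z = 0), about which it tips towards the robot
- crate_b_far (a point): middle of the bottom edge of crate_b on the side away from the robot (crate frame x = +45 mm, z = 0)
- jar: bystander, leave alone: squat amber screw-top jar, 44 mm across, 75 mm tall, beyond the lane, left. Origin: centre of its underside
- flask: bystander, leave alone: white plastic bottle with a blue cap, 54 mm across, 150 mm tall, far left. Origin: centre of its underside
- cup: bystander, leave alone: open clear specimen cup, 66 mm across, 65 mm tall, far right. Origin: centre of its underside
- tape: bystander, leave alone: yellow roll of tape lying flat, 84 mm across, 20 mm tall, far right. Origin: centre of its underside
- timer: bystander, leave alone: white bench timer lying flat, 50 x 65 x 30 mm, far left. Origin: centre of its underside
- reagent: bystander, leave alone: amber bottle with a black cap, 50 mm across, 110 mm tall, beyond the lane, right. Origin: centre of its underside

How it is judged:
By the outcome, as a careful person would: the job done as asked, in the order asked, and still so for the second after the job is handed in, with the robot touching nothing.
It also fails if it takes over 72 s, if anything falls off the work surface, if the arm or the gripper's body presses on something with over 40 N, if the wrist force passes 120 N, or if a joint passes its speed limit or range.

ROBOT

A 6-joint arm with a two-finger parallel gripper is mounted at the origin on the work surface. World frame = base frame: x ahead of the robot, y to its left, z up, the work surface at z = 0. Lengths are in m, angles in rad, forces in N, time in s.
With the tool pointing down it reaches from about 0.3 to 0.875 m from the base axis. Payload 6.4 kg.
Tool frame: the origin (TCP) lies midway between the tips of the shut fingers; the grasp point (between the pads) lies 19 mm behind it; z points along the fingers, y is the direction in which the jaws open and shut (so a half turn about z gives the same grasp; the last joint's range is limited). The gripper opens to 85 mm and grips with 20 to 120 N. Pads are 22 mm wide; open, the fingers measure 114 mm over their backs; the gripper's body (76 mm by 85 mm) begins 54 mm behind the grasp point. The pads swing forward as they close: fully open they stand 13 mm farther back than shut.
Start: joints at [1.02, 0.181, 1.607, -0, 1.354, -0.206], TCP at [0.194, 0.541, 0.231] pointing down, gripper open.
Joint ranges: [-2.99, 2.99], [-0.89, 2.07], [0.3, 2.58], [-1.14, 4.28], [0, 2.63], [-3.12, 3.12]. Speed limits (rad/s): [2.57, 2.57, 3.01, 3.14, 3.14, 3.14].

INTERFACE

Orientations are given as a unit quaternion [w, x, y, z].
In Python, from bench import get_obs, camera, hand_in gives the robot as it stands.
- The arm moves only by the tool drive_tool, never from a script. Its argument "deltas" is a list of rows, each a list of 2 entries, a list of its own where there are three numbers: the shift along the world's x, y, z in m, then the turn about the world's z in rad. A call has 1 to 10 rows; each row shifts and turns the pose as measured when the row begins; what a row does not reach is not made up. A row lasts 1/10 s, in which the tool goes at most 50 mm and 8.59 degrees, less where a joint would pass 70% of its speed; a pose out of reach is approached as far as the arm can. A call is refused whole if a number of a shift passes 0.05 or a number of a turn 0.15, either way. A call with a gripper value outside its range is refused whole. "gripper" is the opening, from 0 (shut) to 1 (fully open), set as the call begins (left out, the last holds). The fingers move at their own pace and stop on an object; the grip force is fixed at half the most. Time passes only in rows, so rows that do not move let the fingers close. It gives the time, the measured TCP pose, the force and the opening at its end, in the units of the state.
- get_obs(): the state, without advancing time (a new reading comes with each control period).
- camera(name): name is "scene" or "top"; returns a dict with "frame" (420x560x3 uint8, red, green, blue), "fx", "fy", "cx", "cy" (pixels), "eye" and "attitude" of the camera in the world. Camera axes: x right, y down, z forward; pixel columns grow to the right and rows downward; lengths in m; the calibration is good to about 2 mm. A picture is of the moment at which its call begins. There is no depth.
- hand_in(): hands the job in, once; it reports no verdict.
The state is a dict: "time_s": time; "q": joint angles; "dq": joint speeds; "joint_efforts": joint torques, N m; "eef_pos": TCP position; "eef_rot": TCP orientation; "wrist_force": force on the tool from outside, world axes, zero at the start; "torque": the same for the moment, N m; "opening": opening from 0.0 (shut) to 1.0 (fully open).
Only numpy, scipy, OpenCV 4.12 (cv2) and the standard library are available. Lean on these libraries where they do the work, as an engineer would, in place of code of your own. Each camera call takes 0.05 s, during which the arm holds its last target.

## Working session

There is one attempt and no reset: what is moved stays moved. The work goes in short steps, Python scripts to look and compute and a tool call to move; the robot and the scene stay as the last step left them, time stands still between calls to the robot, and variables do not carry over. Pictures are saved under pics/ and viewed, and the job is handed in when it is done.

Besides the shell and the picture viewer there is one more tool, called after "Call:" in YAML: its name, and indented under it one key for each argument. drive_tool: Moves the arm, as the interface text tells. Its arguments: {"type":"object","properties":{"deltas":{"type":"array","items":{"type":"array"}},"gripper":{"type":"number"}},"required":["deltas"]}

```bash
mkdir -p pics; ls
cat > h.py <<'E'
import numpy as np, cv2
from bench import get_obs, camera, hand_in
from scipy.spatial.transform import Rotation as R
def snap(name,fn):
    c=camera(name); cv2.imwrite('pics/'+fn,c['frame'][:,:,::-1]); return c
def rot(c):
    a=np.array(c['attitude'],float)
    return a if a.shape==(3,3) else R.from_quat([a[1],a[2],a[3],a[0]]).as_matrix()
def cast(c,uv,z):
    uv=np.atleast_2d(np.array(uv,float)); d=np.c_[(uv[:,0]-c['cx'])/c['fx'],(uv[:,1]-c['cy'])/c['fy'],np.ones(len(uv))]@rot(c).T
    e=np.array(c['eye']); return e+d*((z-e[2])/d[:,2])[:,None]
def proj(c,p):
    q=(np.atleast_2d(p)-np.array(c['eye']))@rot(c); return np.c_[q[:,0]/q[:,2]*c['fx']+c['cx'],q[:,1]/q[:,2]*c['fy']+c['cy']]
E
python3 - <<'E'
from h import *
o=get_obs();print(o)
for n in('scene','top'):
    c=snap(n,n+'0.png');print(n,{k:v for k,v in c.items() if k!='frame'})
E
```

```text
pics
{'time_s': 0.0, 'q': array([ 1.01968969e+00,  1.81531267e-01,  1.60798196e+00,  1.51298952e-06,
        1.35378657e+00, -2.06251284e-01]), 'dq': array([ 0.00107341, -0.00021451,  0.00052984,  0.0007087 ,  0.0009073 ,
        0.00073669]), 'joint_efforts': array([-6.18937465e-04, -4.44847155e+01, -3.51352108e+01, -2.18968994e-04,
        8.76332080e-03,  1.92986090e-05]), 'eef_pos': array([0.19405563, 0.54069691, 0.23040223]), 'eef_rot': array([-3.16245206e-04,  1.71574626e-01,  9.85170756e-01, -7.92824208e-04]), 'wrist_force': array([-1.50683939,  0.35848227,  0.39862499]), 'torque': array([ 0.03115464,  0.01669825, -0.02616772]), 'opening': 0.9970022657737354}
scene {'fx': 389.6617810003559, 'fy': 389.6617810003559, 'cx': 282.1360319924248, 'cy': 212.0440143923232, 'eye': array([ 1.26903519, -0.60147192,  0.81309104]), 'attitude': array([-0.38354739,  0.83354387,  0.35669526, -0.17568296])}
top {'fx': 487.55312330870373, 'fy': 487.55312330870373, 'cx': 274.0971583008315, 'cy': 206.21111490342489, 'eye': array([0.49612334, 0.01936386, 1.54696736]), 'attitude': array([ 0.02605221, -0.69932364,  0.71325537, -0.03917271])}
```

View pics/scene0.png

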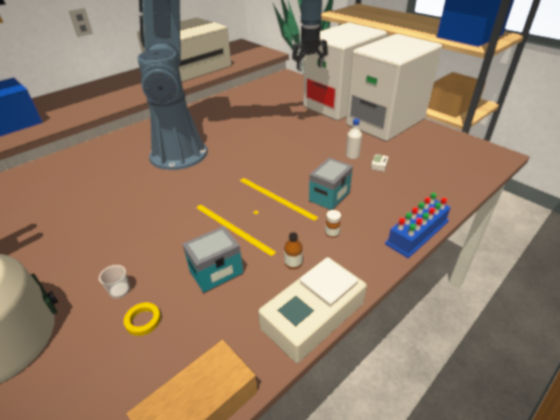

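View pics/top0.png

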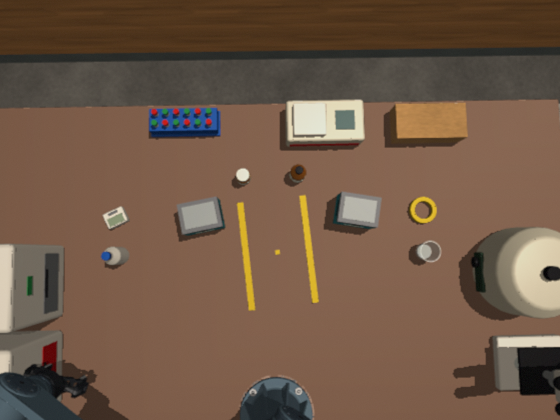

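The top view (up is +x, left is +y) shows the left crate lid at about (201,216), the right at (359,210), and the yellow lines around the dot at (277,252). The jar is at (243,177), the reagent at (298,173), the cup at (428,252) and the tape roll at (423,210).

```bash
cat >> h.py <<'E'
def lane(c):
    f=c['frame']; hsv=cv2.cvtColor(f,cv2.COLOR_RGB2HSV)
    m=cv2.inRange(hsv,(20,150,120),(35,255,255)); n,l,s,ce=cv2.connectedComponentsWithStats(m)
    out=[]
    for i in range(1,n):
        if s[i,4]<8: continue
        ys,xs=np.where(l==i); p=cast(c,np.c_[xs,ys],0)[:,:2]
        r=cv2.minAreaRect(p.astype(np.float32)*1000)
        out.append((s[i,4],p.mean(0),r))
        mu=p.mean(0);w,v=np.linalg.eigh(np.cov((p-mu).T));d=v[:,1]*np.sign(v[0,1])
        print(s[i,4],mu.round(4),'yaw',np.arctan2(d[1],d[0]).round(3),[np.round(k,0) for k in r])
E
python3 - <<'E'
from h import *
c=camera('top'); lane(c)
hsv=cv2.cvtColor(c['frame'],cv2.COLOR_RGB2HSV)
for (u,v) in((201,216),(359,210),(180,220),(340,205),(250,300),(210,233)): print((u,v),hsv[v,u])
# lids and outlines
for nm,(x0,y0,x1,y1) in dict(L=(165,185,235,250),R=(322,180,392,245)).items():
    sub=hsv[y0:y1,x0:x1]
    m=((sub[:,:,0]>40)&(sub[:,:,0]<140)|(sub[:,:,1]<60)).astype(np.uint8)*255
    cs,_=cv2.findContours(m,cv2.RETR_EXTERNAL,cv2.CHAIN_APPROX_NONE); k=max(cs,key=cv2.contourArea)[:,0]+[x0,y0]
    k=cv2.convexHull(k.astype(np.int32))[:,0]
    p=cast(c,k,0.11)[:,:2]; r=cv2.minAreaRect((p*1000).astype(np.float32)); print(nm,r); print(cv2.boxPoints(r).round(0).tolist())
    cv2.imwrite(f'pics/z{nm}.png',cv2.resize(c['frame'][y0:y1,x0:x1,::-1],None,fx=8,fy=8,interpolation=0))
for nm,uv,z in(('jar',(243,177),.075),('reag',(298,172),.11),('cup',(428,252),.06),('tape',(423,210),.02),('flask',(114,256),.1),('timer',(115,218),.03)): print(nm,cast(c,uv,z).round(3))
E
```

```text
741 [ 0.502 -0.117] yaw 0.096 [array([ 504., -117.]), array([341.,  22.]), np.float64(5.0)]
333 [ 0.6196 -0.4877] yaw 1.279 [array([ 620., -488.]), array([84., 80.]), np.float64(89.0)]
751 [0.4826 0.0822] yaw 0.095 [array([484.,  82.]), array([342.,  22.]), np.float64(5.0)]
23 [ 0.4941 -0.017 ] yaw -1.571 [array([494., -17.]), array([13., 13.]), np.float64(89.0)]
(201, 216) [ 27  14 163]
(359, 210) [ 23  18 184]
(180, 220) [ 13  16 115]
(340, 205) [ 13  15 120]
(250, 300) [ 23 209 215]
(210, 233) [ 12 112  66]
L ((604.0340576171875, 209.2844696044922), (98.15579223632812, 128.5673828125), 10.387295722961426)
[[544.0, 264.0], [567.0, 137.0], [664.0, 155.0], [641.0, 281.0]]
R ((612.4083251953125, -253.60353088378906), (135.37554931640625, 99.63725280761719), 80.14303588867188)
[[552.0, -312.0], [650.0, -329.0], [673.0, -195.0], [575.0, -178.0]]
jar [[0.723 0.084 0.075]]
reag [[ 0.73  -0.082  0.11 ]]
cup [[ 0.484 -0.477  0.06 ]]
tape [[ 0.616 -0.481  0.02 ]]
flask [[0.492 0.464 0.1  ]]
timer [[0.609 0.484 0.03 ]]
```

```bash
cd pics; python3 -c "
import cv2,numpy as np
a=cv2.imread('zL.png');b=cv2.imread('zR.png');cv2.imwrite('z.png',cv2.resize(np.hstack([a,b]),(800,372)))"
```

```text
(no output)
```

View pics/z.png

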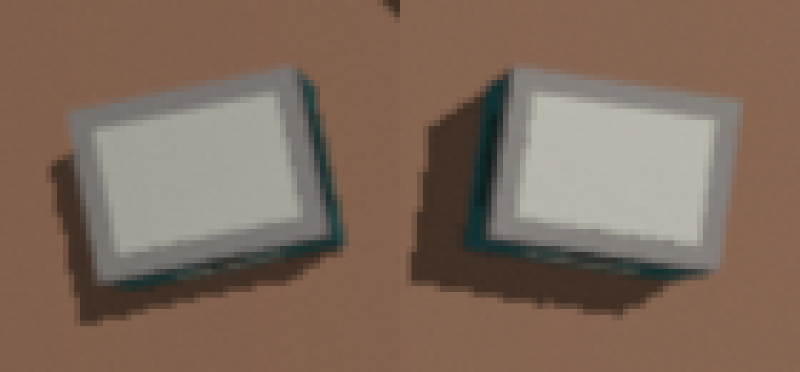

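The zoom shows the lids clearly, so I'll cast their corners at z=0.11.

Run:
```python
from h import *
c=camera('top');s=400/70;t=372/65
for nm,z,o in(('L',[(70,112),(295,67),(327,243),(100,283)],(165,185)),('R',[(112,68),(342,100),(318,268),(87,240)],(322,180))):
    uv=[(a/s+o[0]-.5,b/t+o[1]-.5) for a,b in z]; p=cast(c,uv,.11)[:,:2]
    print(nm,p.round(3).tolist(),'ctr',p.mean(0).round(3),'sides',np.linalg.norm(p-np.roll(p,-1,0),axis=1).round(3))
    d=(p[0]+p[1]-p[2]-p[3]); print('yaw',np.arctan2(d[1],d[0]).round(3)); w=p[0]+p[3]-p[1]-p[2]; print(' yaw2',np.arctan2(-w[0],w[1]).round(3))
o=get_obs();print(o['time_s'],o['eef_pos'])
```

```text
L [[0.641, 0.278], [0.662, 0.162], [0.57, 0.147], [0.552, 0.263]] ctr [0.606 0.213] sides [0.118 0.093 0.118 0.09 ]
yaw 0.169
 yaw2 0.168
R [[0.669, -0.209], [0.65, -0.329], [0.563, -0.313], [0.58, -0.193]] ctr [ 0.616 -0.261] sides [0.121 0.089 0.121 0.091]
yaw -0.18
 yaw2 -0.149
0.2 [0.19419093 0.54086007 0.2307075 ]
```

Call:
drive_tool:
  deltas:
    - [[0.04,-0.026,0],0.06]
    - [[0.04,-0.026,0],0.06]
    - [[0.04,-0.026,0],0.06]
    - [[0.04,-0.026,0],0.06]
    - [[0.04,-0.026,0],0.06]
    - [[0.04,-0.026,0],0.06]
    - [[0.04,-0.026,0],0.06]
    - [[0.04,-0.026,0],0.05]
    - [[0.04,-0.026,0],0.05]
    - [[0.04,-0.026,0],0]
  gripper: 0.5

```text
time_s: 1.2
eef_pos: [0.6003, 0.2724, 0.2293]
eef_rot: [-0.002, -0.105, 0.994, -0.0]
wrist_force: [0.0, 0.7, 0.1]
opening: 0.501
```

Call:
drive_tool:
  deltas:
    - [[0.045,-0.022,0],-0.04]
    - [[0.045,-0.023,0],0]
    - [[0,0,-0.04],0]
    - [[0,0,-0.04],0]
    - [[0,0,-0.035],0]
    - [[0,0,-0.025],0]
    - [[0,0,0],0]

```text
time_s: 1.9
eef_pos: [0.6959, 0.2183, 0.0832]
eef_rot: [0.0, -0.079, 0.997, -0.001]
wrist_force: [-0.7, -0.2, -0.1]
opening: 0.504
```

Run:
```python
from h import *
o=get_obs();print(o['eef_pos'],o['eef_rot']);c=snap('scene','s1.png');snap('top','t1.png')
```

```text
[0.69590476 0.21830273 0.08317681] [ 5.36571577e-05 -7.86802856e-02  9.96899545e-01 -8.40498275e-04]
```

View pics/s1.png

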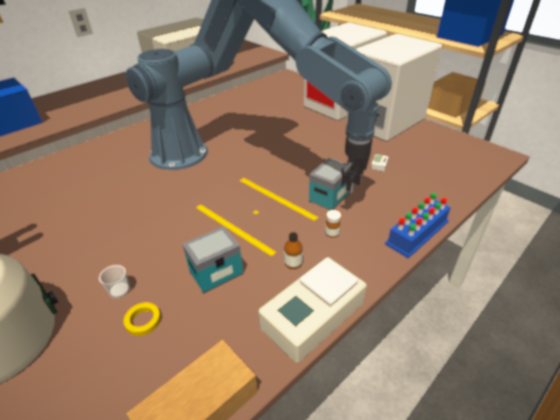

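The gripper is behind the left crate at about (352,180), with clear space between them. I'll centre it in y and push.

Call:
drive_tool:
  deltas:
    - [[-0.01,0.009,0],0]
    - [[-0.015,-0.002,0],0]
    - [[-0.012,-0.002,0],0]
    - [[-0.012,-0.002,0.002],0]
    - [[-0.012,-0.002,0.004],0]
    - [[-0.012,-0.002,0.004],0]

```text
time_s: 2.6
eef_pos: [0.6316, 0.2235, 0.1155]
eef_rot: [0.018, -0.08, 0.997, 0.001]
wrist_force: [1.6, 0.3, -0.7]
opening: 0.5
```

Run:
```python
from h import *
c=snap('scene','s2.png')
```

```text
(no output)
```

View pics/s2.png

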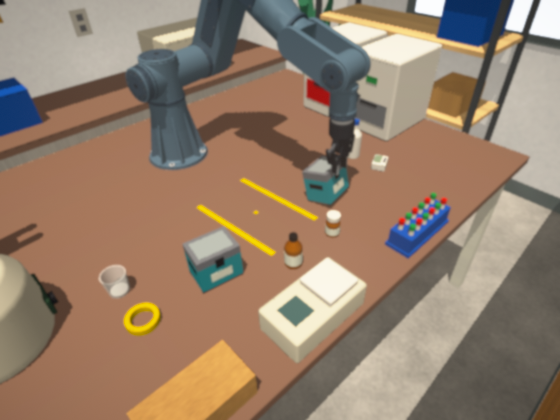

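The crate is tilting at about (326,183). The tool has risen to 0.116, so I'll go on without raising it further.

Call:
drive_tool:
  deltas:
    - [[-0.012,-0.002,-0.004],0]
    - [[-0.012,-0.002,-0.003],0]
    - [[-0.012,-0.002,-0.002],0]

```text
time_s: 2.95
eef_pos: [0.6014, 0.221, 0.1194]
eef_rot: [0.03, -0.081, 0.996, 0.002]
wrist_force: [1.6, 0.2, 1.3]
opening: 0.504
```

Run:
```python
from h import *
c=snap('scene','s3.png');f=c['frame'][120:250,250:420,::-1];cv2.imwrite('pics/s3z.png',cv2.resize(f,None,fx=4,fy=4))
```

```text
(no output)
```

View pics/s3z.png

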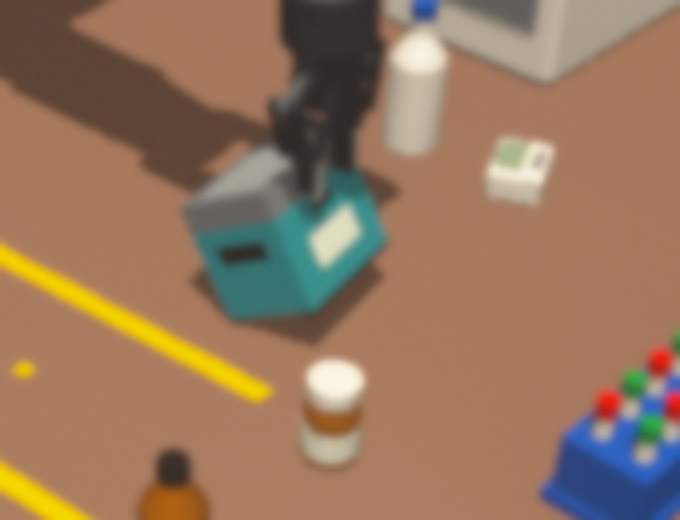

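The crate is tilted about 35–40° about its near edge. I'll keep pushing.

Call:
drive_tool:
  deltas:
    - [[-0.012,-0.002,0],0]
    - [[-0.012,-0.002,0],0]
    - [[-0.012,-0.002,0.002],0]
    - [[0,0,0.02],0]
    - [[0.01,0,0.04],0]
    - [[0.02,0,0.04],0]
    - [[0,0,0.03],0]
    - [[0,0,0],0]

```text
time_s: 3.8
eef_pos: [0.5933, 0.2207, 0.2668]
eef_rot: [0.035, -0.084, 0.996, 0.003]
wrist_force: [0.9, -0.5, 0.9]
opening: 0.498
```

Run:
```python
from h import *
c=snap('scene','s4.png')
```

```text
(no output)
```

View pics/s4.png

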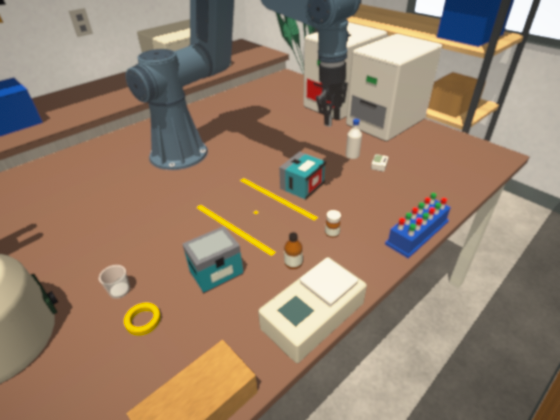

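The left crate lies tipped and its red stamp shows at about (317,182), so it is the stamped one. Next is the right crate.

Call:
drive_tool:
  deltas:
    - [[0.01,-0.045,0],-0.035]
    - [[0.01,-0.045,0],-0.035]
    - [[0.01,-0.045,0],-0.035]
    - [[0.01,-0.045,0],-0.035]
    - [[0.01,-0.045,0],-0.035]
    - [[0.01,-0.045,0],-0.035]
    - [[0.01,-0.045,0],-0.035]
    - [[0.01,-0.045,0],-0.035]
    - [[0.01,-0.045,0],-0.035]
    - [[0.01,-0.045,0],-0.02]

```text
time_s: 4.85
eef_pos: [0.687, -0.2327, 0.2559]
eef_rot: [0.028, 0.083, 0.996, 0.002]
wrist_force: [0.9, 0.5, -0.3]
opening: 0.505
```

Call:
drive_tool:
  deltas:
    - [[0.012,-0.025,0],0]
    - [[0.01,-0.018,0],0]
    - [[0,0,-0.045],0]
    - [[0,0,-0.045],0]
    - [[0,0,-0.045],0]
    - [[0,0,-0.035],0]
    - [[0,0,0],0]

```text
time_s: 5.55
eef_pos: [0.705, -0.2824, 0.0722]
eef_rot: [0.025, 0.088, 0.996, 0.003]
wrist_force: [-0.7, -0.0, -1.4]
opening: 0.501
```

Call:
drive_tool:
  deltas:
    - [[-0.012,0.008,0.006],0]
    - [[-0.013,0.002,0],0]
    - [[-0.012,0.002,0],0]
    - [[-0.012,0.002,0.002],0]
    - [[-0.012,0.002,0.002],0]
    - [[-0.012,0.002,0.002],0]
    - [[-0.012,0.002,0],0]
    - [[-0.012,0.002,0],0]

```text
time_s: 6.35
eef_pos: [0.6217, -0.2616, 0.1051]
eef_rot: [0.043, 0.087, 0.995, -0.002]
wrist_force: [3.4, 1.1, 3.6]
opening: 0.502
```

Run:
```python
from h import *
c=snap('scene','s5.png')
```

```text
(no output)
```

View pics/s5.png

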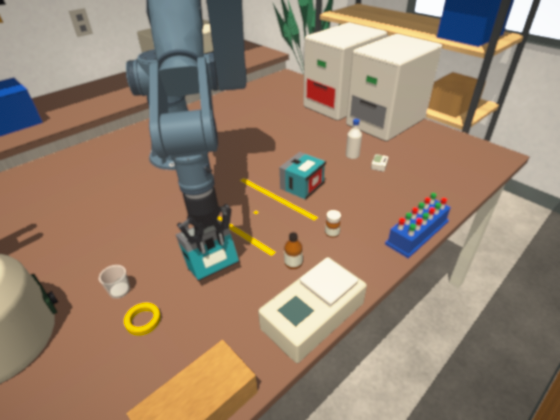

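The right crate is tilting evenly at (210,255). I'll keep pushing past the balance point, then lift.

Call:
drive_tool:
  deltas:
    - [[-0.012,0.002,0],0]
    - [[-0.012,0.002,0],0]
    - [[-0.012,0.002,0],0]
    - [[-0.012,0.002,0.002],0]
    - [[0,0,0.02],0]
    - [[0.01,0,0.04],0]
    - [[0.02,0,0.04],0]
    - [[0,0,0.04],0]
    - [[0,0,0],0]

```text
time_s: 7.3
eef_pos: [0.6035, -0.252, 0.266]
eef_rot: [0.048, 0.086, 0.995, -0.005]
wrist_force: [0.5, -0.0, 1.5]
opening: 0.497
```

Run:
```python
from h import *
c=snap('scene','s6.png');snap('top','t6.png')
```

```text
(no output)
```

View pics/s6.png

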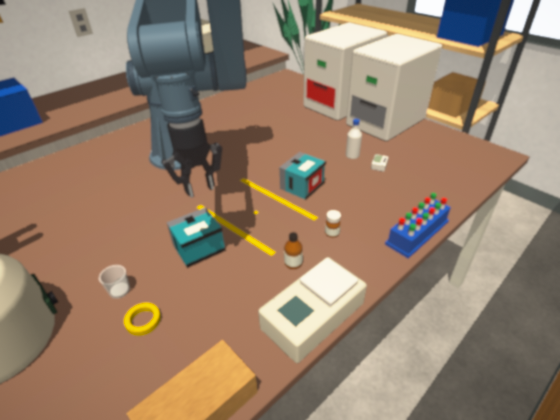

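View pics/t6.png

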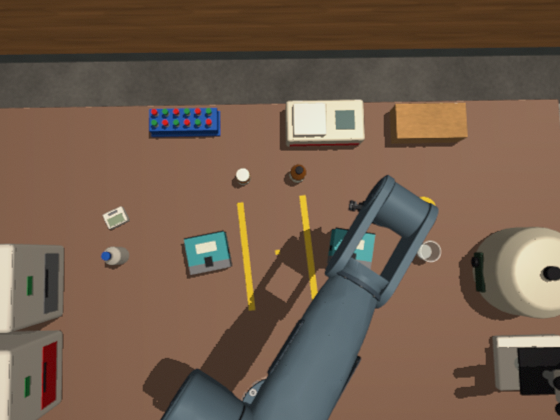

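Both crates lie tipped: the left at (207,253) and the right at (353,245) in the top view. In the scene view only the left one shows red. I'll measure the left crate on its top plane at z=0.09.

Run:
```python
from h import *
print(get_obs()['q'].round(3))
f=cv2.imread('pics/t6.png')[220:290,170:245]
cv2.imwrite('pics/z6.png',cv2.resize(f,None,fx=8,fy=8,interpolation=cv2.INTER_CUBIC))
```

```text
[-0.596  0.268  1.447  0.04   1.348 -2.002]
```

View pics/z6.png

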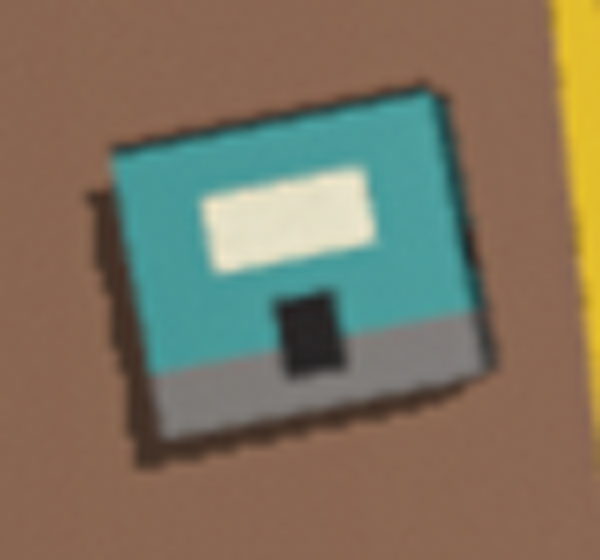

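```bash
cat >> h.py <<'E'
LO=np.array([.494,-.017]);LY=.0955
def box(c,z,h=.09):
    p=cast(c,z,h)[:,:2]
    d=p[0]+p[1]-p[2]-p[3]; w=p[0]+p[3]-p[1]-p[2]; ct=p.mean(0); r=ct-LO
    print(p.round(3).tolist(),'ctr',ct.round(4),'sides',np.linalg.norm(p-np.roll(p,-1,0),axis=1).round(3),'yaw',np.arctan2(d[1],d[0]).round(3),np.arctan2(-w[0],w[1]).round(3))
    print('lane xy',(r@[np.cos(LY),np.sin(LY)]).round(4),(r@[-np.sin(LY),np.cos(LY)]).round(4))
E
python3 - <<'E'
from h import *
c=camera('top')
box(c,[(a/8+170-.5,b/8+220-.5) for a,b in [(113,152),(432,90),(485,372),(162,440)]])
E
```

```text
[[0.539, 0.262], [0.56, 0.143], [0.455, 0.125], [0.433, 0.244]] ctr [0.4969 0.1936] sides [0.12  0.106 0.121 0.108] yaw 0.169 0.179
lane xy 0.023 0.2093
```

Call:
drive_tool:
  deltas:
    - [[-0.01,0.047,0],-0.11]
    - [[-0.01,0.047,0],-0.11]
    - [[-0.01,0.047,0],-0.11]
    - [[-0.01,0.047,0],-0.11]
    - [[-0.01,0.047,0],-0.11]
    - [[-0.01,0.047,0],-0.11]
    - [[-0.01,0.047,0],-0.11]
    - [[-0.01,0.047,0],-0.11]
    - [[-0.01,0.047,0],-0.11]
    - [[-0.01,0.047,0],-0.11]
  gripper: 0.8

```text
time_s: 8.45
eef_pos: [0.4801, 0.228, 0.2355]
eef_rot: [0.019, 0.616, 0.787, -0.025]
wrist_force: [1.2, -1.0, -0.1]
opening: 0.803
```

```bash
cat >> h.py <<'E'
def tool():
    o=get_obs();q=o['eef_rot'];M=R.from_quat([q[1],q[2],q[3],q[0]]).as_matrix()
    print('t',o['time_s'],'pos',o['eef_pos'].round(4),'jaw ang',np.arctan(M[1,1]/M[0,1]).round(3),'z',M[:,2].round(3),'F',o['wrist_force'].round(1))
E
python3 -c "
from h import *
tool()"
```

```text
t 8.45 pos [0.4801 0.228  0.2355] jaw ang 0.241 z [-0.001 -0.063 -0.998] F [ 1.2 -1.  -0.1]
```

Call:
drive_tool:
  deltas:
    - [[0.002,0.04,0],-0.075]
    - [[0.004,0.042,0],-0.07]
    - [[0,0,-0.045],0]
    - [[0,0,-0.045],0]
    - [[0,0,-0.045],0]
    - [[0,0,-0.045],0]
    - [[0,0,-0.02],0]
    - [[0,0,0],0]

```text
time_s: 9.25
eef_pos: [0.4694, 0.3153, 0.0152]
eef_rot: [0.011, 0.671, 0.74, -0.037]
wrist_force: [-0.7, 0.0, 0.3]
opening: 0.801
```

```bash
python3 -c "
from h import *
tool();snap('scene','s7.png')"
```

```text
t 9.25 pos [0.4694 0.3153 0.0152] jaw ang 0.097 z [-0.033 -0.071 -0.997] F [-0.7  0.   0.3]
```

View pics/s7.png

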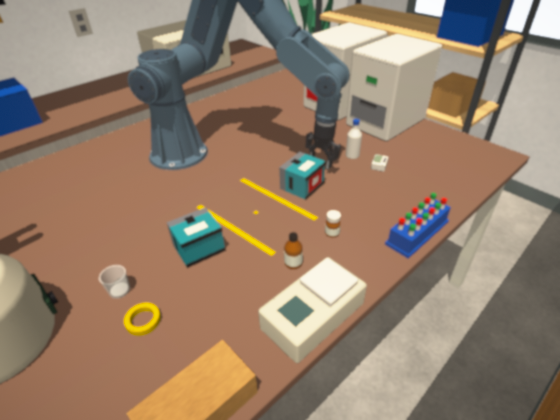

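The gripper is beside the left crate at about (325,150) and clear of the flask. I'll correct x and z, then start the push.

Call:
drive_tool:
  deltas:
    - [[0.016,0,0.012],0]
    - [[0.002,-0.02,0],0]
    - [[0.002,-0.015,0],0]
    - [[0.001,-0.012,0],0]
    - [[0.001,-0.012,0],0]
    - [[0.001,-0.012,0],0]
    - [[0.001,-0.012,0],0]
    - [[0.001,-0.012,0],0]

```text
time_s: 10.1
eef_pos: [0.4961, 0.2175, 0.0332]
eef_rot: [0.012, 0.671, 0.741, -0.034]
wrist_force: [0.0, 2.3, -1.6]
opening: 0.8
```

```bash
python3 -c "
from h import *
tool();snap('scene','s8.png');snap('top','t8.png')"
```

```text
t 10.1 pos [0.4961 0.2175 0.0332] jaw ang 0.098 z [-0.028 -0.067 -0.997] F [ 0.   2.3 -1.6]
```

View pics/s8.png

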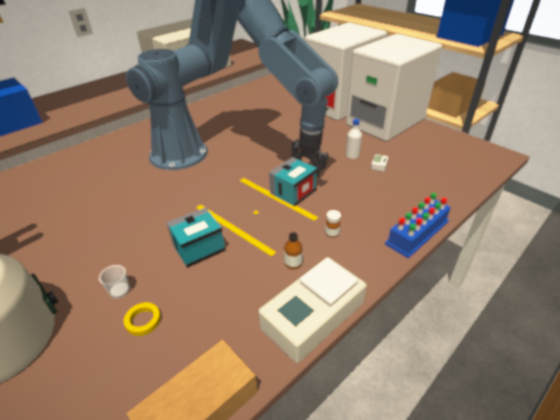

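View pics/t8.png

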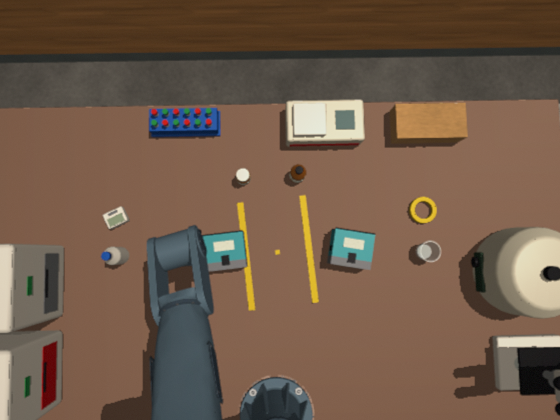

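The crate slides, now square to the gripper, and its right edge has reached the left line at about (243,250). Moving on in small rows.

Call:
drive_tool:
  deltas:
    - [[0.001,-0.012,-0.002],0]
    - [[0.001,-0.012,-0.001],0]
    - [[0.001,-0.012,0],0]
    - [[0.001,-0.012,-0.001],0]
    - [[0.001,-0.012,0],0]
    - [[0.001,-0.012,0],0]
    - [[0.001,-0.012,0],0]
    - [[0.001,-0.012,0],0]
    - [[0.001,-0.012,0],0]
    - [[0.001,-0.012,0],0]

```text
time_s: 11.2
eef_pos: [0.5072, 0.0898, 0.0299]
eef_rot: [0.012, 0.671, 0.741, -0.033]
wrist_force: [-0.3, 4.0, 0.8]
opening: 0.8
```

Run:
```python
from h import *
tool();snap('scene','s9.png');c=snap('top','t9.png')
f=c['frame'][200:300,200:330,::-1];cv2.imwrite('pics/z9.png',cv2.resize(f,None,fx=6,fy=6,interpolation=cv2.INTER_CUBIC))
```

```text
t 11.2 pos [0.5072 0.0898 0.0299] jaw ang 0.098 z [-0.027 -0.065 -0.998] F [-0.3  4.   0.8]
```

View pics/z9.png

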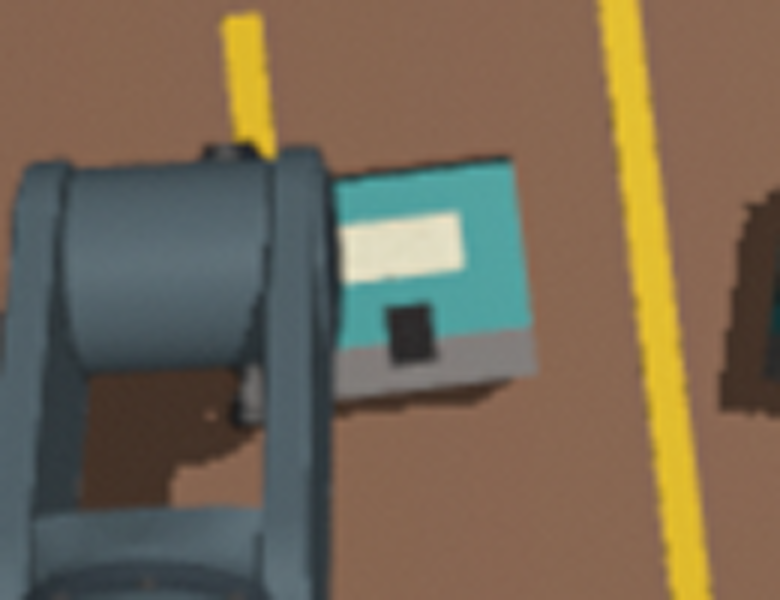

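The crate's right top edge runs from (513,157) to (537,373) in the zoom. I'll cast it for lane y and angle.

Run:
```python
from h import *
c=camera('top')
p=cast(c,[(a/6+200-.5,b/6+200-.5) for a,b in [(513,157),(537,373)]],.09)[:,:2]
d=p[0]-p[1];print(p.round(4),'len',np.linalg.norm(d),'yaw',np.arctan2(d[1],d[0]))
print('lane y',((p-LO)@[-np.sin(LY),np.cos(LY)]).round(4))
```

```text
[[ 0.5716 -0.0405]
 [ 0.4644 -0.05  ]] len 0.10767413856101772 yaw 0.08808273411700727
lane y [-0.0308 -0.03  ]
```

Call:
drive_tool:
  deltas:
    - [[0.001,-0.01,0],0]
    - [[0.001,-0.01,0],0]
    - [[0.001,-0.007,0],0]
    - [[0,0,0],0]
    - [[0,0.012,0],0]
    - [[-0.002,0.025,0],0]
    - [[-0.002,0.03,0.01],0]
    - [[0,0,0.045],0]
    - [[0,0,0.045],0]
    - [[0,0,0.045],0]

```text
time_s: 12.35
eef_pos: [0.4983, 0.1326, 0.1705]
eef_rot: [0.006, 0.671, 0.741, -0.041]
wrist_force: [1.4, -0.5, 0.1]
opening: 0.8
```

Call:
drive_tool:
  deltas:
    - [[0,0.045,0.02],0]
    - [[0,0.045,0.02],0]
    - [[0,0.045,0],0]
    - [[0,0.045,0],0]
    - [[0,0,0],0]

```text
time_s: 12.85
eef_pos: [0.5012, 0.3222, 0.2228]
eef_rot: [0.012, 0.672, 0.74, -0.033]
wrist_force: [-0.2, 0.2, -0.6]
opening: 0.799
```

Run:
```python
from h import *
tool();snap('scene','s10.png');c=snap('top','t10.png')
f=c['frame'][200:300,200:330,::-1];cv2.imwrite('pics/z10.png',cv2.resize(f,None,fx=6,fy=6,interpolation=cv2.INTER_CUBIC))
lane(c)
```

```text
t 12.85 pos [0.5012 0.3222 0.2228] jaw ang 0.095 z [-0.027 -0.065 -0.998] F [-0.2  0.2 -0.6]
740 [ 0.5024 -0.117 ] yaw 0.096 [array([ 504., -117.]), array([341.,  22.]), np.float64(5.0)]
337 [ 0.6196 -0.4878] yaw 1.408 [array([ 620., -487.]), array([84., 80.]), np.float64(89.0)]
754 [0.4828 0.0822] yaw 0.095 [array([485.,  82.]), array([341.,  22.]), np.float64(5.0)]
```

View pics/z10.png

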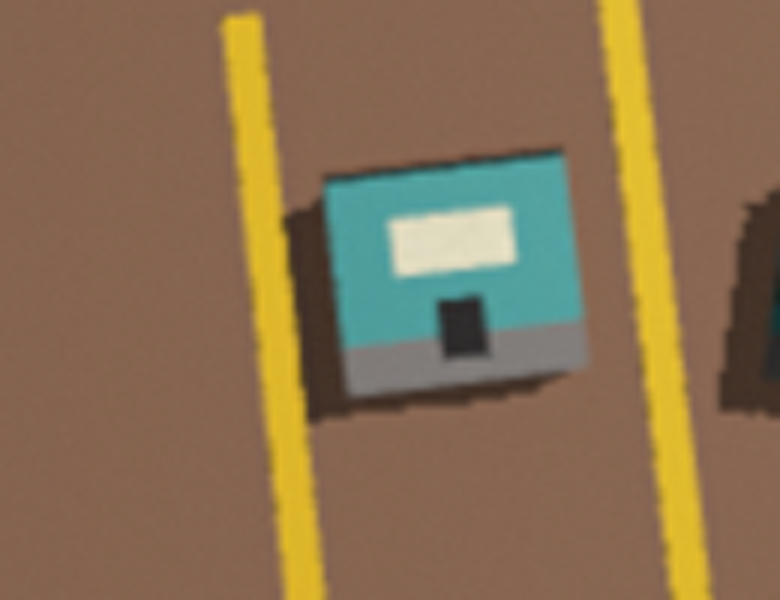

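View pics/s10.png

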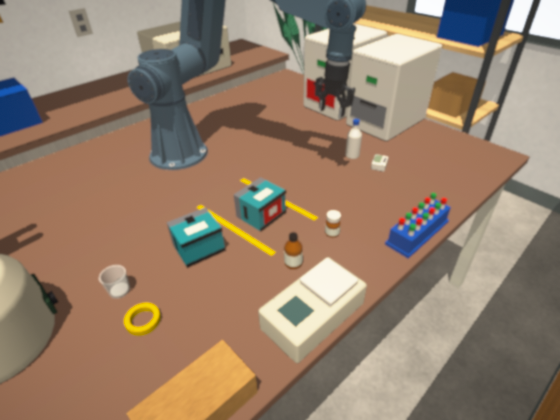

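The crate lies between the lines with top corners at (325,182), (563,152), (588,366) and (348,396) in the zoom. Its red stamp faces away from the robot, and the bystanders look unmoved.

Run:
```python
from h import *
c=camera('top')
box(c,[(a/6+200-.5,b/6+200-.5) for a,b in [(325,182),(563,152),(588,366),(348,396)]])
# bystander change vs first picture
a=cv2.imread('pics/top0.png').astype(int);b=cv2.imread('pics/t10.png').astype(int);d=np.abs(a-b).max(2)
for n,(u,v) in dict(jar=(243,177),reag=(298,173),cup=(428,252),tape=(423,210),timer=(115,218),flask=(114,256)).items(): print(n,d[v-14:v+15,u-14:u+15].max(),(d[v-14:v+15,u-14:u+15]>25).sum())
```

```text
[[0.561, 0.053], [0.574, -0.066], [0.467, -0.075], [0.455, 0.044]] ctr [ 0.5142 -0.0109] sides [0.12  0.107 0.12  0.106] yaw 0.091 0.104
lane xy 0.0207 0.0041
jar 7 0
reag 7 0
cup 7 0
tape 8 0
timer 181 320
flask 109 800
```

View pics/t10.png

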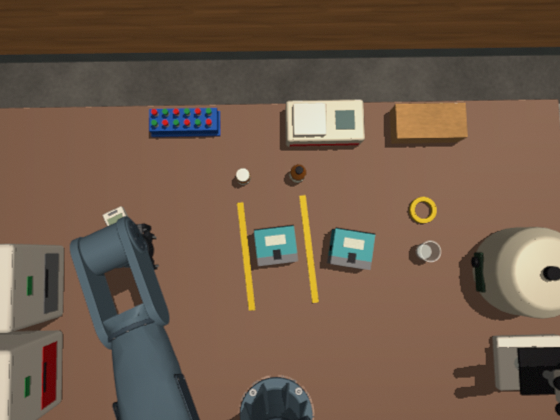

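The arm merely hides the flask and timer in this top view. The scene view shows both where they were. Crate centre is 4 mm off the lane's middle and square to the lines within about 0.01 rad.

```bash
python3 -c "
from h import *
print(hand_in())"
```

```text
the job is handed in; nothing more can be done
None
```

I tipped the left crate and then the right one towards the robot. The left crate showed the red stamp, so I pushed it sideways into the lane and handed the job in at about 13 s of the 72 s allowed.

- **Stamped crate:** it lies between the yellow lines, about 4 mm off the lane's middle, with roughly 25 mm clear on each side. It is square to the lines within about 0.01 rad, and the stamp faces away from the robot.
- **Right crate:** its underside looked plain teal in the scene view, and it was left lying where it fell.
- **Gripper:** it was lifted clear of everything before I handed in. The wrist forces reported after each move were all under 6 N.
- **Bystanders:** jar, reagent, cup and tape match the first top picture. The timer and flask failed that same comparison, but only because the arm hid them in the last top view. The last scene picture shows both in place by eye.
- **Tool tilt:** the tool picked up a tilt of up to about 0.1 rad while tipping the crates, and the interface cannot correct it. It did no visible harm.

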